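Set the stock tags on the pill tray

TASK

The hinged tags on the pill tray are out of date: with a fingertip, push over those that are wrong, so that only the bins whose carrier holds all four vials show the ring face of their tag (leaning away from the robot, towards its bin) and every other bin shows the bar face (leaning towards the robot). Each tag belongs to the bin straight behind it. Pick nothing up, and leave the vials, their carriers and everything else lying on the cart where they are.

Things in the scene. Friction and masses are not known exactly. Their poses are not given: they have to be found in the camera images.
- tray: Purple pill tray, clamped to the cart; base plate 240 x 400 x 6 mm, origin at the centre of its underside. x points away from the robot (yaw within 0.25 rad), y along the bins. Five bins, 68 mm square inside, centred at x = +58, y = -148, -74, 0, 74, 148 mm; wall tops 35 mm above the cart. One tag on a thin steel stand faces each bin at x = -52 mm, same y.
- tag_a (a joint): Angle (rad) of tag a: 0 upright; +0.6 at a rigid stop, leaning away from the robot to its bin, ring face on top (full); -0.6 at a rigid stop, leaning to the robot, bar face on top (not full). Free hinge: once past upright it falls to the stop. White plate, 36 mm wide, 4 thick, 4 to 60 mm from the hinge axis, 30 g; black ring on one face, black bar on the other.
- hinge_a (a point): Middle of the hinge axis of tag a, 75 mm above the cart top; the axis runs along the tray's y. Below it is a 14 mm wide steel post. All five tags are alike; which one stands at which bin varies.
- tag_b (a joint): Angle (rad) of tag b: 0 upright; +0.6 at a rigid stop, leaning away from the robot to its bin, ring face on top (full); -0.6 at a rigid stop, leaning to the robot, bar face on top (not full). Free hinge: once past upright it falls to the stop. White plate, 36 mm wide, 4 thick, 4 to 60 mm from the hinge axis, 30 g; black ring on one face, black bar on the other.
- hinge_b (a point): Middle of the hinge axis of tag b, 75 mm above the cart top; the axis runs along the tray's y. Below it is a 14 mm wide steel post. All five tags are alike; which one stands at which bin varies.
- tag_c (a joint): Angle (rad) of tag c: 0 upright; +0.6 at a rigid stop, leaning away from the robot to its bin, ring face on top (full); -0.6 at a rigid stop, leaning to the robot, bar face on top (not full). Free hinge: once past upright it falls to the stop. White plate, 36 mm wide, 4 thick, 4 to 60 mm from the hinge axis, 30 g; black ring on one face, black bar on the other.
- hinge_c (a point): Middle of the hinge axis of tag c, 75 mm above the cart top; the axis runs along the tray's y. Below it is a 14 mm wide steel post. All five tags are alike; which one stands at which bin varies.
- tag_d (a joint): Angle (rad) of tag d: 0 upright; +0.6 at a rigid stop, leaning away from the robot to its bin, ring face on top (full); -0.6 at a rigid stop, leaning to the robot, bar face on top (not full). Free hinge: once past upright it falls to the stop. White plate, 36 mm wide, 4 thick, 4 to 60 mm from the hinge axis, 30 g; black ring on one face, black bar on the other.
- hinge_d (a point): Middle of the hinge axis of tag d, 75 mm above the cart top; the axis runs along the tray's y. Below it is a 14 mm wide steel post. All five tags are alike; which one stands at which bin varies.
- tag_e (a joint): Angle (rad) of tag e: 0 upright; +0.6 at a rigid stop, leaning away from the robot to its bin, ring face on top (full); -0.6 at a rigid stop, leaning to the robot, bar face on top (not full). Free hinge: once past upright it falls to the stop. White plate, 36 mm wide, 4 thick, 4 to 60 mm from the hinge axis, 30 g; black ring on one face, black bar on the other.
- hinge_e (a point): Middle of the hinge axis of tag e, 75 mm above the cart top; the axis runs along the tray's y. Below it is a 14 mm wide steel post. All five tags are alike; which one stands at which bin varies.
- full_a: Grey vial carrier lying loose in a bin (which one varies), full: four vials in it. Plate 60 x 60 x 8 mm with four places 30 mm apart; amber vials 25 mm across with white caps are fixed in it, tops 50 mm above its underside; empty places are dark discs. Origin at the centre of its underside, 6 mm above the cart. To be left alone.
- full_b: Grey vial carrier lying loose in a bin (which one varies), full: four vials in it. Plate 60 x 60 x 8 mm with four places 30 mm apart; amber vials 25 mm across with white caps are fixed in it, tops 50 mm above its underside; empty places are dark discs. Origin at the centre of its underside, 6 mm above the cart. To be left alone.
- part_two: Grey vial carrier lying loose in a bin (which one varies), not full: two vials, on a diagonal. Plate 60 x 60 x 8 mm with four places 30 mm apart; amber vials 25 mm across with white caps are fixed in it, tops 50 mm above its underside; empty places are dark discs. Origin at the centre of its underside, 6 mm above the cart. To be left alone.
- part_one: Grey vial carrier lying loose in a bin (which one varies), not full: one vial. Plate 60 x 60 x 8 mm with four places 30 mm apart; amber vials 25 mm across with white caps are fixed in it, tops 50 mm above its underside; empty places are dark discs. Origin at the centre of its underside, 6 mm above the cart. To be left alone.
- part_none: Grey vial carrier lying loose in a bin (which one varies), not full: no vials. Plate 60 x 60 x 8 mm with four places 30 mm apart; amber vials 25 mm across with white caps are fixed in it, tops 50 mm above its underside; empty places are dark discs. Origin at the centre of its underside, 6 mm above the cart. To be left alone.
- vial: Single capped amber vial, 25 mm across, 46 mm tall, standing loose on the tray's base plate on the robot's side of the tags. Origin at the centre of its underside. Bystander, to be left alone.
- tweezers: Steel tweezers with rubber tip, 8 x 121 x 10 mm, lying along its y on the tray's base plate on the robot's side of the tags. Origin at the centre of its underside. Bystander, to be left alone.
- comb: Black plastic comb, 33 x 160 x 6 mm, lying along its y on the cart. Origin at the centre of its underside. Bystander, to be left alone.
- jar: Lidded white ceramic jar, 78 mm across, 101 mm tall with its knob, standing on the cart. Origin at the centre of its underside. Bystander, to be left alone.
- cup: Steel medicine cup, 44 mm across, 38 mm tall. Origin at the centre of its underside. Bystander, to be left alone.
- tape: Roll of grey tape, 64 mm across, 25 mm tall. Origin at the centre of its underside. Bystander, to be left alone.
- penlight: Aluminium penlight, 14 x 110 x 17 mm, lying along its y on the tray's base plate on the robot's side of the tags. Origin at the centre of its underside. Bystander, to be left alone.

How it is judged:
At the end, for the whole second after the job is handed in: The tag in front of each of the two full bins leans away from the robot (joint above 0.5 rad) and the three others lean towards it (joint below -0.5 rad), all at rest there through the last second ((((horizontal distance between hinge_a and full_a below 0.119 m or horizontal distance between hinge_a and full_b below 0.119 m) and value of joint tag_a above 0.5 rad) or (not (horizontal distance between hinge_a and full_a below 0.119 m or horizontal distance between hinge_a and full_b below 0.119 m) and value of joint tag_a below -0.5 rad)) and (((horizontal distance between hinge_b and full_a below 0.119 m or horizontal distance between hinge_b and full_b below 0.119 m) and value of joint tag_b above 0.5 rad) or (not (horizontal distance between hinge_b and full_a below 0.119 m or horizontal distance between hinge_b and full_b below 0.119 m) and value of joint tag_b below -0.5 rad)) and (((horizontal distance between hinge_c and full_a below 0.119 m or horizontal distance between hinge_c and full_b below 0.119 m) and value of joint tag_c above 0.5 rad) or (not (horizontal distance between hinge_c and full_a below 0.119 m or horizontal distance between hinge_c and full_b below 0.119 m) and value of joint tag_c below -0.5 rad)) and (((horizontal distance between hinge_d and full_a below 0.119 m or horizontal distance between hinge_d and full_b below 0.119 m) and value of joint tag_d above 0.5 rad) or (not (horizontal distance between hinge_d and full_a below 0.119 m or horizontal distance between hinge_d and full_b below 0.119 m) and value of joint tag_d below -0.5 rad)) and (((horizontal distance between hinge_e and full_a below 0.119 m or horizontal distance between hinge_e and full_b below 0.119 m) and value of joint tag_e above 0.5 rad) or (not (horizontal distance between hinge_e and full_a below 0.119 m or horizontal distance between hinge_e and full_b below 0.119 m) and value of joint tag_e below -0.5 rad))); the robot touches nothing.
It fails at once if a vial carrier is lifted or shifted by more than 10 mm (distance of any of full_a, full_b, part_two, part_one, part_none from where it was at the start of the episode above 0.01 m).
It fails at once if a bystander is picked up, knocked over or shifted by more than 20 mm (distance of any of vial, tweezers, comb, jar, cup, tape, penlight from where it was at the start of the episode above 0.02 m or angle between any of vial, tweezers, comb, jar, cup, tape, penlight's own z axis and vertical above 0.5 rad).
It also fails if it takes over 48 s, if anything falls off the work surface, if the arm or the gripper's body presses on something with over 40 N, if the wrist force passes 120 N, or if a joint passes its speed limit or range.

ROBOT

A 6-joint arm with a two-finger parallel gripper is mounted at the origin on the work surface. World frame = base frame: x ahead of the robot, y to its left, z up, the work surface at z = 0. Lengths are in m, angles in rad, forces in N, time in s.
With the tool pointing down it reaches from about 0.35 to 0.975 m from the base axis. Payload 4.9 kg.
Tool frame: the origin (TCP) lies on the mounting face of the last link; the fingertips stand 173 mm ahead of it and the grasp point (between the pads) lies 155 mm ahead of it (ctrl.finger_overhang is the distance from the TCP to the fingertips, in m); z points along the fingers, y is the line along which they close (so a half turn about z gives the same grasp; the last joint's range is limited). The gripper opens to 85 mm and grips with 20 to 120 N. Pads are 22 mm wide; open, the fingers measure 114 mm over their backs; the gripper's body (76 mm by 85 mm) begins 54 mm behind the grasp point. The pads swing forward as they close: fully open they stand 13 mm farther back than shut.
Start: joints at [1.024, 0.053, 1.613, -0, 1.476, -0.119], TCP at [0.259, 0.569, 0.405] pointing down, gripper open.
Joint ranges: [-3.01, 3.01], [-1.01, 2.22], [0.06, 2.58], [-1.02, 4.17], [0.09, 2.62], [-3.14, 3.14]. Speed limits (rad/s): [2.57, 2.57, 3.14, 3.14, 3.14, 3.14].

INTERFACE

Orientations are given as a unit quaternion [x, y, z, w].
In Python, from plant import ctrl gives the robot as it stands.
- The arm moves only by the shell command python3 -m handwheel 'ROWS'. ROWS is text: rows parted by semicolons, each of 7 numbers parted by spaces: the shift along the tool's x, y, z in m, then the turn, a rotation vector about the tool's x, y, z in rad, then the gripper's target within -1 to 1 (fully open at 1, half-way at 0, shut at -1). A call has 1 to 20 rows; each row is the pose to reach, as a shift and turn from the pose commanded when the call began, along the tool's axes at that moment; what a row does not reach only later rows make up. A row lasts 1/10 s, in which the tool goes at most 50 mm and 8.59 degrees, less where a joint would pass 70% of its speed; a pose out of reach is approached as far as the arm can. A call with a gripper value outside its range is refused whole. The fingers move at their own pace and stop on an object; the grip force is fixed at half the most. Time passes only in rows, so rows that repeat a pose let the fingers close. It gives the time, the measured TCP pose, the force, the opening and the grip force at its end, in the units of the state.
- ctrl.observe(): the state, without advancing time (a new reading comes with each control period).
- ctrl.get_image(name): name is "scene" or "top" or "wrist"; returns a dict with "image" (480x640x3 uint8, blue, green, red), "fx", "fy", "cx", "cy" (pixels), "R" (3x3) and "t" (3): a world point X has camera coordinates R X + t. Camera axes: x right, y down, z forward; pixel columns grow to the right and rows downward; lengths in m; the calibration is good to about 2 mm. A picture is of the moment at which its call begins. There is no depth.
- ctrl.job_done(): hands the job in; it is judged then, once.
The state is a dict: "time_s": time; "qpos": joint angles; "qd": joint speeds; "joint_torque": joint torques, N m; "tcp_pos": TCP position; "eef_rot": TCP orientation; "ft_force": force on the tool from outside, world axes, zero at the start; "wrist_torque": the same for the moment, N m; "width": opening from 0.0 (shut) to 1.0 (fully open); "grip_force": force on a finger pad.
Only numpy, scipy, OpenCV 4.12 (cv2) and the standard library are available. Lean on these libraries where they do the work, as an engineer would, in place of code of your own. Each camera call takes 0.05 s, during which the arm holds its last target. There are 200 camera calls.

## Working session

There is one attempt and no reset: what is moved stays moved. The work goes in short steps, Python scripts to look and compute and a shell command to move; the robot and the scene stay as the last step left them, time stands still between calls to the robot, and variables do not carry over. Pictures are saved under pics/ and viewed, at most 10 in all, crops included, and the job is handed in when it is done.

```bash
mkdir -p pics; python3 - <<'E'
from plant import ctrl
import cv2,numpy as np
for n in("top","scene"):
    d=ctrl.get_image(n);cv2.imwrite(f"pics/{n}0.png",d["image"])
    np.savez(f"{n}0.npz",**d)
    print(n,d["fx"],d["cx"],d["cy"],(-d["R"].T@d["t"]).round(3),d["R"].round(3).tolist())
o=ctrl.observe();print(o["tcp_pos"],o["eef_rot"],o["time_s"],ctrl.finger_overhang)
E
```

```text
top 515.7798089689124 319.5968746077053 238.86659031817805 [0.41  0.008 1.183] [[0.001, -1.0, 0.013], [-0.993, -0.003, -0.116], [0.116, -0.013, -0.993]]
scene 541.507420578997 312.7565905005099 238.35017852761965 [1.069 0.659 0.651] [[-0.797, 0.604, 0.016], [0.33, 0.457, -0.826], [-0.507, -0.653, -0.563]]
[0.25918032 0.56847206 0.4035441 ] [ 2.12292202e-01  9.77205772e-01 -8.94041269e-04 -3.18366875e-04] 0.1 0.1734
```

View pics/top0.png

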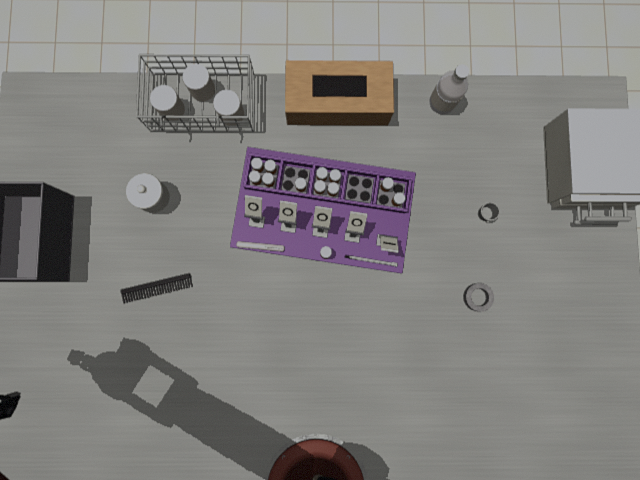

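View pics/scene0.png

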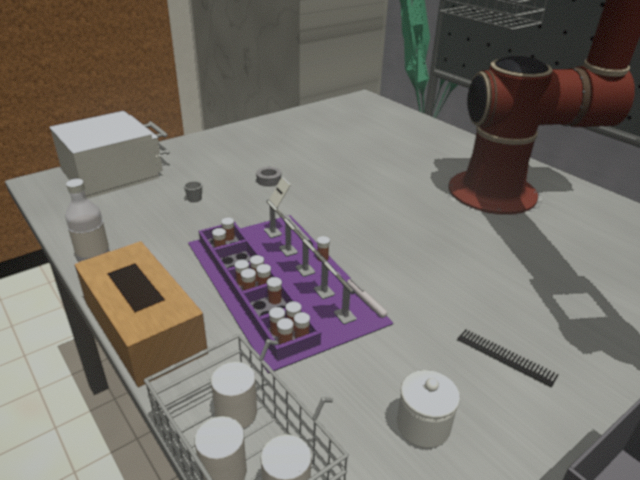

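The top view shows the bins from left to right (+y to -y). Vial counts are 4 (263,172), 1 (296,178), 4 (327,181), 0 (360,187) and 2 (392,192). The tags at (253,207), (288,212), (322,217) and (357,222) look like rings, and the one at (389,243) like a bar. That would make the second and fourth tags wrong. I'll locate the tray and check the crop.

```bash
cat > h.py <<'E'
import numpy as np,cv2
def ray(d,uv,z):
    c=-d["R"].T@d["t"]; r=d["R"].T@np.array([(uv[0]-d["cx"])/d["fx"],(uv[1]-d["cy"])/d["fy"],1])
    return c+r*(z-c[2])/r[2]
def proj(d,X):
    p=d["R"]@X+d["t"]; return np.array([d["fx"]*p[0]/p[2]+d["cx"],d["fy"]*p[1]/p[2]+d["cy"]])
E
python3 - <<'E'
from h import *
from plant import ctrl
from scipy.spatial.transform import Rotation as Ro
d=dict(np.load("top0.npz"));im=d["image"]
h=cv2.cvtColor(im,cv2.COLOR_BGR2HSV)
m=cv2.inRange(h,(125,80,30),(160,255,255))
c=max(cv2.findContours(m,0,2)[0],key=cv2.contourArea)
# bottom (robot side) edge & whole hull on z=6mm; bins' walls raise far edge
P=np.array([ray(d,p[0],.006)[:2] for p in cv2.convexHull(c)])
r=cv2.minAreaRect((P*1000).astype(np.float32));print(r)
b=cv2.boxPoints(r)/1000
nr=b[np.argsort(b[:,0])][:2]; L,R_=sorted(nr,key=lambda p:-p[1])
ey=(L-R_)/np.linalg.norm(L-R_); ex=np.array([ey[1],-ey[0]]); yaw=np.arctan2(ex[1],ex[0])
O=(L+R_)/2+.12*ex; print("O",O,"yaw",yaw,"len",np.linalg.norm(L-R_))
np.savez("tray.npz",O=O,ex=ex,ey=ey)
o=ctrl.observe();Rt=Ro.from_quat(o["eef_rot"]);print("tool",Rt.as_matrix().round(3).tolist())
W=lambda x,y,z:np.r_[O+x*ex+y*ey,z]
big=cv2.resize(im[140:280,225:425],None,fx=4,fy=4,interpolation=2)
for y in(-.148,-.074,0,.074,.148):
    for X,col in((W(-.052,y,.075),(0,0,255)),(W(.058,y,.056),(0,255,0)),(W(-.018,y,.1245),(255,0,0))):
        u=(proj(d,X)-[225,140])*4+2;cv2.circle(big,tuple(int(v) for v in u),4,col,1)
for y in(.074,-.074):
    for x in(.02,-.05): print("y",y,"x",x,"tip world",W(x,y,.1).round(4))
cv2.imwrite("pics/crop1.png",big)
E
```

```text
((616.8287963867188, -16.04443359375), (397.8171081542969, 237.36744689941406), 81.4036636352539)
O [ 0.61813027 -0.01624119] yaw -0.15003447 len 0.39781713
tool [[-0.91, 0.415, -0.001], [0.415, 0.91, -0.002], [0.0, -0.002, -1.0]]
y 0.074 x 0.02 tip world [0.649  0.0539 0.1   ]
y 0.074 x -0.05 tip world [0.5798 0.0644 0.1   ]
y -0.074 x 0.02 tip world [ 0.6268 -0.0924  0.1   ]
y -0.074 x -0.05 tip world [ 0.5576 -0.0819  0.1   ]
```

View pics/crop1.png

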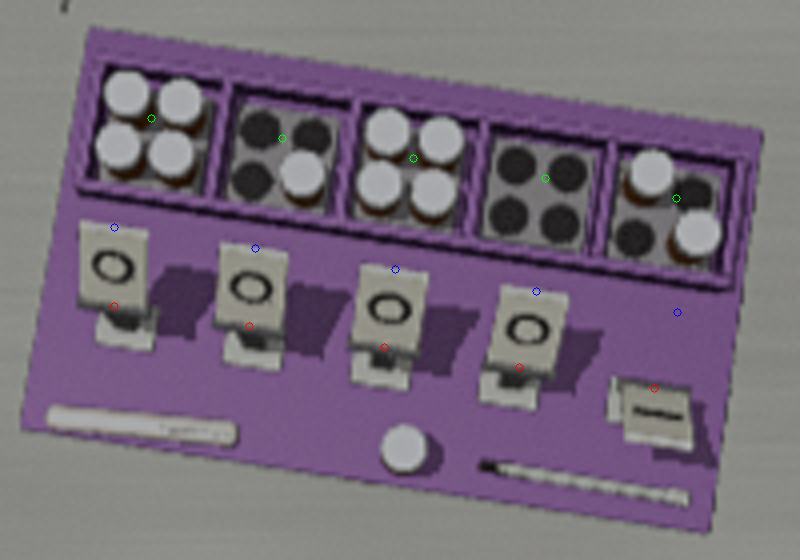

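The crop confirms vial counts of 4, 1, 4, 0, 2 and tags ring, ring, ring, ring, bar. The second (crop pixel 250,290) and fourth (528,330) tags must be pulled towards the robot. First I move above and behind tag 2 with the gripper shut, aligned with the tray.

```bash
R='-0.568 -0.306 0 0 0 -0.278 -1'; python3 -m handwheel '-0.568 -0.306 0 0 0 -0.278 -1;-0.568 -0.306 0 0 0 -0.278 -1;-0.568 -0.306 0 0 0 -0.278 -1;-0.568 -0.306 0 0 0 -0.278 -1;-0.568 -0.306 0 0 0 -0.278 -1;-0.568 -0.306 0 0 0 -0.278 -1;-0.568 -0.306 0 0 0 -0.278 -1;-0.568 -0.306 0 0 0 -0.278 -1;-0.568 -0.306 0 0 0 -0.278 -1;-0.568 -0.306 0 0 0 -0.278 -1;-0.568 -0.306 0 0 0 -0.278 -1;-0.568 -0.306 0 0 0 -0.278 -1;-0.568 -0.306 0 0 0 -0.278 -1;-0.568 -0.306 0 0 0 -0.278 -1;-0.568 -0.306 0 0 0 -0.278 -1;-0.568 -0.306 0 0 0 -0.278 -1;-0.568 -0.306 0 0 0 -0.278 -1;-0.568 -0.306 0 0 0 -0.278 -1'
cat > st.py <<'E'
from h import *
from plant import ctrl
from scipy.spatial.transform import Rotation as Ro
T=np.load("tray.npz");o=ctrl.observe();M=Ro.from_quat(o["eef_rot"]).as_matrix()
tip=o["tcp_pos"]+M[:,2]*.1734
print("t",o["time_s"],"w",o["width"],"tip",tip.round(4),"F",np.round(o["ft_force"],1))
p=tip[:2]-T["O"];print("tray xy",(p@T["ex"]).round(4),(p@T["ey"]).round(4))
for y in(.074,-.074):
    D=np.r_[T["O"]+.022*T["ex"]+y*T["ey"],.1]-tip;print(y,"tool shift to tray x=.022,z=.1",(M.T@D).round(4))
print("tray ex,ey in tool",(M.T@np.r_[T["ex"],0]).round(3),(M.T@np.r_[T["ey"],0]).round(3))
E
python3 st.py
```

```text
time_s: 1.9
tcp_pos: [0.6486, 0.0558, 0.4049]
eef_rot: [0.074, 0.997, 0.0, 0.0]
ft_force: [0.2, -0.6, -0.8]
width: -0.003
grip_force: 0.0
t 1.9 w -0.0034164383923099844 tip [0.6486 0.0558 0.2315] F [ 0.2 -0.6 -0.8]
tray xy 0.0194 0.0758
0.074 tool shift to tray x=.022,z=.1 [-0.0026 -0.0018  0.1315]
-0.074 tool shift to tray x=.022,z=.1 [-0.0023 -0.1498  0.1315]
tray ex,ey in tool [-1.    -0.002  0.   ] [-0.002  1.     0.   ]
```

```bash
python3 -m handwheel '-0.003 0 0.04 0 0 0 -1;-0.003 0 0.08 0 0 0 -1;-0.003 -0.001 0.115 0 0 0 -1;-0.003 -0.001 0.13 0 0 0 -1;-0.003 -0.001 0.13 0 0 0 -1;0.01 -0.001 0.13 0 0 0 -1;0.02 -0.001 0.13 0 0 0 -1;0.03 -0.001 0.13 0 0 0 -1;0.038 -0.001 0.13 0 0 0 -1;0.046 -0.001 0.13 0 0 0 -1;0.054 -0.001 0.13 0 0 0 -1;0.062 -0.001 0.13 0 0 0 -1;0.068 -0.001 0.13 0 0 0 -1;0.074 -0.001 0.13 0 0 0 -1;0.074 -0.001 0.13 0 0 0 -1;0.065 -0.001 0.12 0 0 0 -1;0.05 -0.001 0.09 0 0 0 -1;0.03 -0.001 0.05 0 0 0 -1;0.01 -0.001 0.02 0 0 0 -1;0 -0.001 0.02 0 0 0 -1'; python3 st.py
python3 - <<'E'
from h import *
from plant import ctrl
d=ctrl.get_image("scene");cv2.imwrite("pics/s1.png",cv2.resize(d["image"][150:380,180:400],None,fx=2.5,fy=2.5))
E
```

```text
time_s: 3.9
tcp_pos: [0.6522, 0.0531, 0.3929]
eef_rot: [0.075, 0.997, 0.0, 0.007]
ft_force: [0.3, -0.0, 1.0]
width: -0.0
grip_force: 0.0
t 3.9 w -0.0002595785534887964 tip [0.6544 0.053  0.2195] F [ 0.3 -0.   1. ]
tray xy 0.0255 0.0739
0.074 tool shift to tray x=.022,z=.1 [ 0.0051 -0.      0.1194]
-0.074 tool shift to tray x=.022,z=.1 [ 0.0051 -0.148   0.1192]
tray ex,ey in tool [-1.     0.     0.013] [0.    1.    0.001]
```

View pics/s1.png

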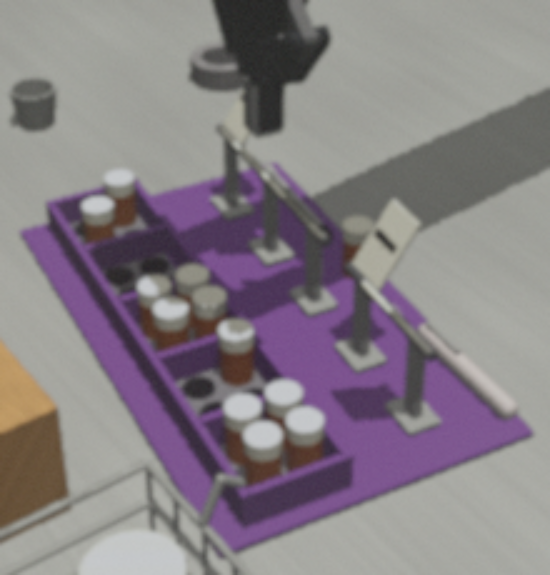

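Tag 2 (385,245) now leans towards the robot with its bar showing, and the others haven't moved. Next I do the same for tag 4.

```bash
python3 -m handwheel '0.002 -0.05 0 0 0 0 -1;0.003 -0.1 0 0 0 0 -1;0.005 -0.148 0 0 0 0 -1;0.005 -0.148 0 0 0 0 -1' && python3 st.py && python3 -m handwheel '0 0 0.04 0 0 0 -1;0 0 0.08 0 0 0 -1;0 0 0.11 0 0 0 -1;0 0 0.118 0 0 0 -1;0 0 0.118 0 0 0 -1;0.013 0 0.118 0 0 0 -1;0.023 0 0.118 0 0 0 -1;0.033 0 0.118 0 0 0 -1;0.041 0 0.118 0 0 0 -1;0.049 0 0.118 0 0 0 -1;0.057 0 0.118 0 0 0 -1;0.065 0 0.118 0 0 0 -1;0.071 0 0.118 0 0 0 -1;0.077 0 0.118 0 0 0 -1;0.077 0 0.118 0 0 0 -1;0.068 0 0.108 0 0 0 -1;0.053 0 0.08 0 0 0 -1;0.033 0 0.03 0 0 0 -1;0.013 0 -0.02 0 0 0 -1;0 0 -0.05 0 0 0 -1'; python3 st.py
python3 - <<'E'
from h import *
from plant import ctrl
a=ctrl.get_image("scene")["image"][150:380,180:400];b=ctrl.get_image("top")["image"][140:370,205:425]
cv2.imwrite("pics/s2.png",cv2.resize(np.hstack([a,b]),None,fx=1.8,fy=1.8))
E
```

```text
time_s: 4.35
tcp_pos: [0.6209, -0.0967, 0.3833]
eef_rot: [0.078, 0.997, -0.001, -0.001]
ft_force: [0.6, 0.9, -0.1]
width: 0.001
grip_force: 0.0
t 4.35 w 0.001269211454743351 tip [ 0.6205 -0.0969  0.2099] F [ 0.6  0.9 -0.1]
tray xy 0.0144 -0.0794
0.074 tool shift to tray x=.022,z=.1 [-0.007   0.1536  0.1097]
-0.074 tool shift to tray x=.022,z=.1 [-0.0078  0.0056  0.1099]
tray ex,ey in tool [-1.     0.006 -0.002] [ 0.006  1.    -0.002]
time_s: 6.35
tcp_pos: [0.6224, -0.0921, 0.4373]
eef_rot: [0.075, 0.997, -0.0, 0.0]
ft_force: [0.6, -0.3, 0.1]
width: 0.002
grip_force: 0.0
t 6.35 w 0.001919326922146087 tip [ 0.6225 -0.0921  0.2639] F [ 0.6 -0.3  0.1]
tray xy 0.0156 -0.0744
0.074 tool shift to tray x=.022,z=.1 [-0.0063  0.1484  0.1639]
-0.074 tool shift to tray x=.022,z=.1 [-0.0062  0.0004  0.1639]
tray ex,ey in tool [-1.    -0.     0.001] [-0.  1. -0.]
```

View pics/s2.png

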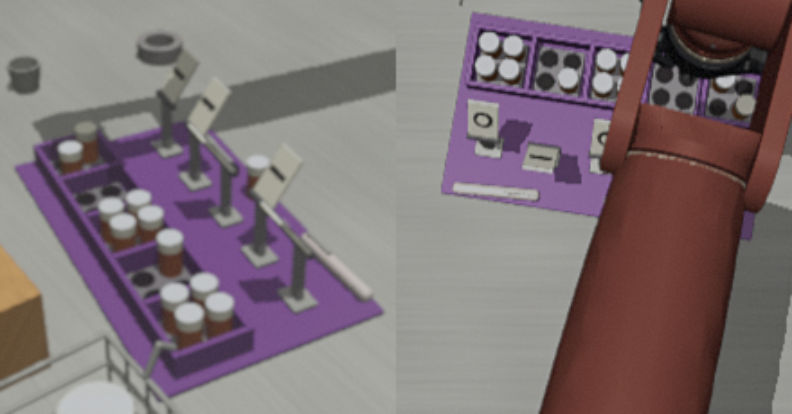

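Bar faces now show on tags 2, 4 and 5 (scene 280,180; 210,105; 180,75). Tags 1 and 3 still lean to their bins and nothing else has moved. I'll let everything settle and hand in.

```bash
python3 -m handwheel '0 0 -0.02 0 0 0 -1;0 0 -0.02 0 0 0 -1;0 0 -0.02 0 0 0 -1;0 0 -0.02 0 0 0 -1;0 0 -0.02 0 0 0 -1;0 0 -0.02 0 0 0 -1' && python3 -c "
from plant import ctrl
print(ctrl.job_done())"
```

```text
time_s: 7.05
tcp_pos: [0.6218, -0.092, 0.4536]
eef_rot: [0.075, 0.997, 0.0, -0.001]
ft_force: [0.3, 0.3, 0.1]
width: -0.003
grip_force: 0.0
the job is handed in; nothing more can be done
None
```

I pushed over the two wrong tags (bins 2 and 4 from the left); the pictures now show only the two full bins with the ring face and the other three with the bar face, and the job is handed in, though the hand-in returned no verdict.

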